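# Swap the reader trays: slide tray home, bottle tray out

## Task

First push the slide tray, which was left standing out, fully home into its reader; then hook a fingertip behind the front lip of the bottle tray and draw that tray all the way out to its stop, with both bottles still standing in their wells. Work with the fingertips only and gently, without forcing a tray hard against its stop: do not pinch the bottle tray's front (stay off its outer face), do not touch the bottles, and leave the other things on the worktop where they are.

Things in the scene. Friction and masses are not known exactly. Their poses are not given: they have to be found in the camera images.
- slide_tray (a joint): Slide tray: white tray with three flat glass slides between low ribs, on a low fixed reader dock 116 mm wide; either dock may stand left or right. 0 = fully home, up to 0.070 m as it comes out toward the robot along the dock's -x; hard stops at both ends. Starts 40 to 65 mm out. About 1.5 N rail friction, no spring: it stays where left.
- slide_lip (a point): Middle of the top edge of the slide tray's front lip (moves with the tray), 54 mm above the worktop. Axes are the dock's: x level, from the lip into the dock (home is +x), y along the lip, z up. The lip is an upright wall 92 mm wide, 4 mm thick, 38 mm above the tray's floor, with a 3 mm face plate outside (outermost face 5 mm on the -x side of this point).
- bottle_tray (a joint): Bottle tray: same tray and dock, but holding two small brown bottles in a well block. 0 = fully home (its start), 0.070 m = fully out at the hard stop. About 1.5 N of rail friction, no spring. The grey 92 x 36 x 3 mm face plate with a blank card on the outside of its lip (top edge 5 mm below the lip's) is not to be touched.
- bottle_lip (a point): As point slide_lip, on the bottle tray, which is drawn out along -x. The lip's inside face is 2 mm on the +x side of this point; behind it the tray is free and flat, 88 mm wide, for 57 mm up to the well block; its floor is 38 mm below this point (16 mm above the worktop). Side walls rise 18 mm above the floor. The dock's reader arch (90 mm high) begins 102 mm behind the lip when home.
- bottle_l: Brown dropper bottle with black cap, 34 mm diameter, 78 mm high, loose, standing in the bottle tray's left well (10 mm deep) on the tray's floor, its axis 79 mm behind the lip point and 20.5 mm to the side (+y). Origin at the centre of its underside, z up its axis. Its cap is 40 mm higher than the lip.
- bottle_r: Brown dropper bottle with black cap, 34 mm diameter, 78 mm high, loose, standing in the bottle tray's right well (10 mm deep) on the tray's floor, its axis 79 mm behind the lip point and 20.5 mm to the side (-y). Origin at the centre of its underside, z up its axis. Its cap is 40 mm higher than the lip.
- vial: Bystander: white capillary vial with red cap, 19 mm diameter, 90 mm high, loose, standing between the two docks' fronts. Origin at the centre of its underside.
- buds: Bystander: clear round tub of cotton buds, 77 mm diameter, 80 mm high, loose, to the left of the left dock. Origin at the centre of its underside.
- slides_case: Bystander: closed flat green box, 86 x 165 x 34 mm, loose, at the left. Origin at the centre of its underside.
- puck: Bystander: flat black oval hand reader, 108 x 66 x 20 mm, loose, at the right. Origin at the centre of its underside.
Things that resemble listed ones, but are neither listed nor needed, are in the scene too. What is shaped like the bottle_r but purple is not meant.

How it is judged:
On the way, in this order (a step that is already met when the one before it is completed fails the run):
1. the slide tray is fully home, the bottle tray not yet drawn (value of joint slide_tray below 0.004 m and value of joint bottle_tray below 0.01 m), for 0.2 s.
2. the bottle tray is fully out (value of joint bottle_tray above 0.065 m and value of joint slide_tray below 0.004 m), for 0.2 s.
At the end, for the whole second after the job is handed in: The slide tray is within 4 mm of fully home, the bottle tray within 5 mm of its outer stop, and both bottles stand upright (within 0.1 rad) at rest on the floor of their wells (all of step 2 and angle between each of bottle_l, bottle_r's own z axis and vertical below 0.1 rad and z of each of bottle_l, bottle_r in the frame of bottle_lip below -0.033 m and x of bottle_l in the frame of bottle_lip between 0.073 and 0.085 m and linear speed of each of bottle_l, bottle_r below 0.02 m/s and x of bottle_r in the frame of bottle_lip between 0.073 and 0.085 m); the robot touches nothing.
It fails at once if a bottle is tipped or lifted (angle between any of bottle_l, bottle_r's own z axis and vertical above 0.3 rad or z of any of bottle_l, bottle_r in the frame of bottle_lip above -0.026 m).
It fails at once if the robot touches a bottle (contact force between any of the fingers, the arm and bottle_l above 1 N or contact force between any of the fingers, the arm and bottle_r above 1 N).
It fails at once if the robot takes hold of the bottle tray's front or pushes on its outer face (it is to be hooked from behind) (contact force between any of the fingers, the arm and bottle_tray_c0 above 1.5 N).
It fails at once if a tray is forced: a finger presses on it with over 40 N (contact force between the fingers and slide_tray above 40 N or contact force between the fingers and bottle_tray above 40 N).
It fails at once if a bystander is moved by more than 20 mm (distance of any of vial, buds, slides_case, puck from where it was at the start of the episode above 0.02 m).
It also fails if it takes over 40 s, if anything falls off the work surface, if the arm or the gripper's body presses on something with over 40 N, if the wrist force passes 120 N, or if a joint passes its speed limit or range.

## Robot

A 6-joint arm with a two-finger parallel gripper is mounted at the origin on a cart in front of the work surface, level with it; the furniture and walls round the work are solid. World frame = base frame: x ahead of the robot, y to its left, z up, the work surface at z = 0. Lengths are in m, angles in rad, forces in N, time in s.
With the tool pointing down it reaches from about 0.275 to 0.85 m from the base axis. Payload 19 kg.
Tool frame: the origin (TCP) lies midway between the tips of the shut fingers; the grasp point (between the pads) lies 19 mm behind it; z points along the fingers, y is the line along which they close (so a half turn about z gives the same grasp; the last joint's range is limited). The gripper opens to 85 mm and grips with 20 to 120 N. Pads are 22 mm wide; open, the fingers measure 114 mm over their backs; the gripper's body (76 mm by 85 mm) begins 54 mm behind the grasp point. The pads swing forward as they close: fully open they stand 13 mm farther back than shut.
Start: joints at [-1.39, 0.15, 1.437, -0, 1.554, -0.134], TCP at [0.178, -0.547, 0.231] pointing down, gripper open.
Joint ranges: [-2.8, 2.8], [-0.68, 2.1], [0.12, 2.68], [-1.39, 4.53], [0.16, 2.79], [-2.81, 2.81]. Speed limits (rad/s): [1.89, 1.89, 2.22, 3.01, 3.01, 3.01].

## Interface

Orientations are given as a unit quaternion [x, y, z, w].
In Python, from rig import * gives the robot as it stands.
- The arm moves only by the tool step_arm, never from a script. Its argument "motion" is a list of rows, each a list of 7 numbers: the turn, a rotation vector about the tool's x, y, z in rad, then the shift along the tool's x, y, z in cm, then the opening, from 0 (shut) to 1 (fully open). In form: [[wx, wy, wz, dx, dy, dz, grip], ...]. A call has exactly 8 rows; each row shifts and turns the commanded pose from where the row before left it, along the tool's axes as they then stand; what a row does not reach is not made up. A row lasts 1/12 s, in which the tool goes at most 41.7 mm and 7.16 degrees, less where a joint would pass 70% of its speed; a pose out of reach is approached as far as the arm can. A call with a gripper value outside its range is refused whole. The fingers move at their own pace and stop on an object; "squeeze" is the grip in N (left out, the last holds). Time passes only in rows, so rows that do not move let the fingers close, or fill a call up. It gives the time, the measured TCP pose, the force, the opening and the grip force at its end, in the units of the state.
- state(): the state, without advancing time (a new reading comes with each control period).
- camera(name): name is "scene" or "side" or "wrist"; returns a dict with "img" (400x640x3 uint8, blue, green, red), "range_z" (400x640 float32, m along the optical axis (not along the pixel's ray), 0 where there is no reading), "intrinsics" (3x3 intrinsics, pixels), "R" (3x3) and "t" (3): a world point X has camera coordinates R X + t. Camera axes: x right, y down, z forward; pixel columns grow to the right and rows downward; lengths in m; the calibration is good to about 2 mm. A picture is of the moment at which its call begins.
- close_job(): hands the job in; it is judged then, once.
The state is a dict: "time": time; "joints": joint angles; "joint_velocities": joint speeds; "joint_torque": joint torques, N m; "tool_pos": TCP position; "ee_rot": TCP orientation; "contact_force": force on the tool from outside, world axes, zero at the start; "torque": the same for the moment, N m; "grip_width": finger opening in m; "grip_force": force on a finger pad.
Only numpy, scipy, OpenCV 4.12 (cv2) and the standard library are available. Lean on these libraries where they do the work, as an engineer would, in place of code of your own. Each camera call takes 0.05 s, during which the arm holds its last target. There are 200 camera calls.

## Working session

There is one attempt and no reset: what is moved stays moved. The work goes in short steps, Python scripts to look and compute and a tool call to move; the robot and the scene stay as the last step left them, time stands still between calls to the robot, and variables do not carry over. Pictures are saved under pics/ and viewed, at most 10 in all, crops included, and the job is handed in when it is done.

Besides the shell and the picture viewer there is one more tool, called after ">>>" as name(argument=value, ...) on one line, values as JSON. step_arm: Moves the arm, as the interface text tells. Its arguments: {"type":"object","properties":{"motion":{"type":"array"},"squeeze":{"type":"number"}},"required":["motion"]}

```bash
mkdir -p pics && python3 - <<'E'
from rig import *
import cv2,numpy as np
for n in ("scene","side"):
    c=camera(n); cv2.imwrite(f"pics/{n}0.png",c["img"]); np.savez(f"pics/{n}0.npz",**c)
    print(n,c["intrinsics"][0,0],(-c["R"].T@c["t"]).round(3))
s=state(); print(s["time"],s["tool_pos"],s["ee_rot"],s["grip_width"])
E
```

```text
scene 489.07300562943595 [-0.552 -0.707  0.667]
side 456.99601755446486 [-0.011  1.256  0.821]
0.1 [ 0.17799094 -0.54652073  0.2307504 ] [ 9.87634748e-01  1.56771544e-01 -1.13348434e-05 -5.35872863e-04] 0.08539127298743439
```

View pics/scene0.png

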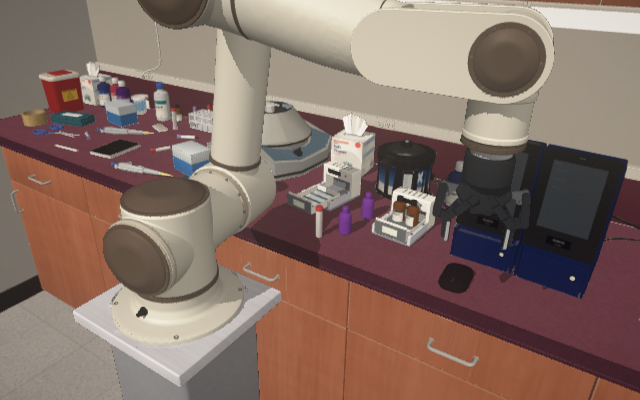

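View pics/side0.png

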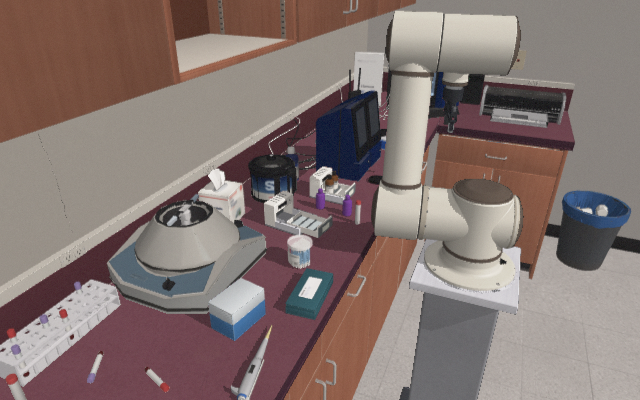

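The scene view shows the slide tray standing out at about (325,190) and the bottle tray with brown bottles at about (405,215). The vial is at (319,222), and two purple decoy bottles are at (345,220) and (368,206). In the side view the docks are at (297,215) and (332,187). Next I enlarge and measure.

```bash
cat > h.py <<'E'
import cv2,numpy as np
def ray(c,u,v,z):
    d=c["R"].T@np.linalg.inv(c["intrinsics"])@[u,v,1.]; o=-c["R"].T@c["t"]
    return o+d*(z-o[2])/d[2]
def cloud(c):
    h,w=c["range_z"].shape; u,v=np.meshgrid(np.arange(w),np.arange(h)); Z=c["range_z"]
    P=np.stack([u,v,np.ones_like(u)],-1)@np.linalg.inv(c["intrinsics"]).T*Z[...,None]
    return (P-c["t"])@c["R"]
E
python3 - <<'E'
from h import *
c=np.load("pics/scene0.npz"); s=np.load("pics/side0.npz")
a=cv2.resize(c["img"][145:265,280:440],None,fx=5,fy=5,interpolation=cv2.INTER_CUBIC)
cv2.imwrite("pics/crop0.png",a[:600,:800])
for n,c in(("scene",c),("side",s)):
    P=cloud(c); ok=c["range_z"]>0
    print(n,[(q,P[q[1],q[0]].round(3)) for q in ([(319,225),(345,222),(368,207),(290,202),(457,275)] if n=="scene" else [(357,212),(300,250),(312,290),(347,205),(320,200)])])
E
```

```text
scene [((319, 225), array([ 0.389, -0.1  ,  0.037])), ((345, 222), array([ 0.434, -0.153,  0.043])), ((368, 207), array([ 0.546, -0.161,  0.042])), ((290, 202), array([0.477, 0.059, 0.023])), ((457, 275), array([ 0.395, -0.473,  0.024]))]
side [((357, 212), array([ 0.395, -0.091,  0.048])), ((300, 250), array([0.462, 0.241, 0.076])), ((312, 290), array([0.378, 0.35 , 0.034])), ((347, 205), array([ 0.446, -0.132,  0.046])), ((320, 200), array([ 0.554, -0.137,  0.042]))]
```

View pics/crop0.png

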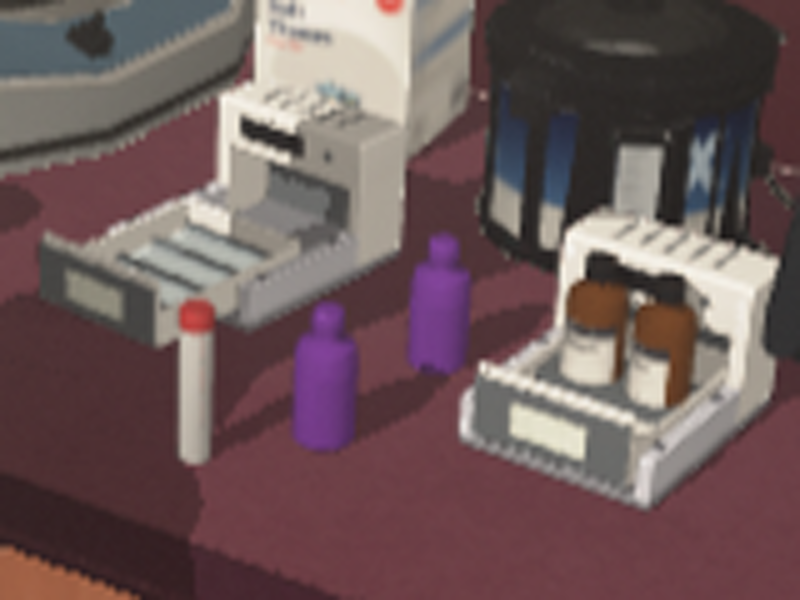

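The enlarged crop shows the slide tray standing out. Its lip top runs from about (42,236) to (157,288) in the crop. The bottle tray, with two brown bottles and a light lip, is home, its lip top running from about (482,362) to (632,428). The purple bottles at (325,380) and (440,305) are decoys.

```bash
python3 - <<'E'
from h import *
from rig import *
c=np.load("pics/scene0.npz")
for n,L in (("slide",[(42,236),(157,288)]),("bottle",[(482,362),(632,428)])):
    p=[ray(c,280+(x-2)/5,145+(y-2)/5,.054) for x,y in L]; d=p[1]-p[0]
    print(n,p[0].round(3),p[1].round(3),"mid",((p[0]+p[1])/2).round(4),"len",np.linalg.norm(d).round(4),"inward yaw",np.degrees(np.arctan2(d[0],-d[1])).round(1))
w=camera("wrist"); R=w["R"]; o=-R.T@w["t"]; print("wrist cam",o.round(3),R.round(2).tolist(),w["intrinsics"][0,0])
# arches: high points 0.08..0.095
for n in("scene","side"):
    k=np.load(f"pics/{n}0.npz"); P=cloud(k)
    m=(P[...,2]>.084)&(P[...,2]<.095)&(P[...,0]>.45)&(P[...,0]<.8)&(abs(P[...,1]+.12)<.26)&(k["img"].min(-1)>120)
    m=m.astype(np.uint8); N,l,st,ce=cv2.connectedComponentsWithStats(m)
    for i in range(1,N):
        if st[i,4]>25:
            q=P[l==i][:,:2].astype(np.float32); print(n,st[i],cv2.minAreaRect(q))
E
```

```text
slide [0.477 0.066 0.054] [ 0.459 -0.027  0.054] mid [0.4679 0.0193 0.054 ] len 0.0941 inward yaw -10.6
bottle [ 0.486 -0.216  0.054] [ 0.467 -0.311  0.054] mid [ 0.4765 -0.2638  0.054 ] len 0.0965 inward yaw -11.4
wrist cam [ 0.244 -0.526  0.373] [[0.31, -0.95, -0.0], [-0.91, -0.3, 0.27], [-0.26, -0.08, -0.96]] 359.4169784383642
scene [331 146  32   9  93] ((0.7875514626502991, 0.05510563775897026), (0.016314061358571053, 0.11632304638624191), 5.08060359954834)
scene [324 161  38  15 253] ((0.6534590721130371, -0.00885036587715149), (0.11693956702947617, 0.04968627542257309), 78.65599822998047)
scene [403 177   9   5  28] ((0.6885119676589966, -0.21145856380462646), (0.011641927063465118, 0.023221462965011597), 21.314311981201172)
scene [393 187  43  18 354] ((0.6005786061286926, -0.27174580097198486), (0.11596985161304474, 0.04833206906914711), 86.6095962524414)
side [310 167  22  13 158] ((0.6048459410667419, -0.27168530225753784), (0.12266907840967178, 0.049679968506097794), 83.53728485107422)
side [264 191  29  17 212] ((0.6579073667526245, -0.006227262318134308), (0.11874297261238098, 0.04709876328706741), 82.13801574707031)
side [225 192  18  16  55] ((0.7918180823326111, 0.059380874037742615), (0.11288924515247345, 0.013633424416184425), 89.79888153076172)
```

>>> step_arm(motion=[[0,0,0,2.7,-1.85,-0.8,0],[0,0,0,2.7,-1.85,-0.8,0],[0,0,0,2.7,-1.85,-0.8,0],[0,0,0,2.7,-1.85,-0.8,0],[0,0,0,2.7,-1.85,-0.8,0],[0,0,0,2.7,-1.85,-0.8,0],[0,0,0,2.7,-1.85,-0.8,0],[0,0,0,2.7,-1.85,-0.8,0]])

```text
time: 0.82
tool_pos: [0.3382, -0.3377, 0.2956]
ee_rot: [0.988, 0.157, 0.0, -0.0]
contact_force: [0.9, -0.9, 0.6]
grip_width: 0.0
grip_force: 0.0
```

>>> step_arm(motion=[[0,0,0,2.7,-1.85,-0.2,0],[0,0,0,2.7,-1.85,-0.2,0],[0,0,0,2.7,-1.85,-0.2,0],[0,0,0,2.7,-1.85,-0.2,0],[0,0,0,2.7,-1.85,-0.2,0],[0,0,0,2.7,-1.85,-0.2,0],[0,0,0,2.7,-1.85,0,0],[0,0,0,2.7,-1.85,0,0]])

```text
time: 1.48
tool_pos: [0.4979, -0.1299, 0.3073]
ee_rot: [0.988, 0.157, 0.0, 0.0]
contact_force: [-0.7, -0.6, 0.7]
grip_width: -0.0002
grip_force: 0.0
```

>>> step_arm(motion=[[0,0,0.1,0,0,0,0],[0,0,0.1,0,0,0,0],[0,0,0.1,0,0,0,0],[0,0,0.1,0,0,0,0],[0,0,0.05,0,0,0,0],[0,0,0,0,0,0,0],[0,0,0,0,0,0,0],[0,0,0,0,0,0,0]])

```text
time: 2.15
tool_pos: [0.4971, -0.1315, 0.3072]
ee_rot: [0.998, -0.066, -0.0, -0.0]
contact_force: [-1.0, 0.1, 0.9]
grip_width: 0.0
grip_force: 0.0
```

```bash
python3 - <<'E'
from rig import *
import cv2,numpy as np
c=camera("wrist"); cv2.imwrite("pics/w1.png",c["img"]); np.savez("pics/w1.npz",**c)
s=state(); print(s["time"],s["tool_pos"],s["ee_rot"],s["contact_force"])
E
```

```text
2.2 [ 0.49709678 -0.13153176  0.30724261] [ 9.97772074e-01 -6.67148855e-02 -8.46094982e-05 -7.71625866e-05] [-0.79074476 -0.71079446 -0.99934699]
```

View pics/w1.png

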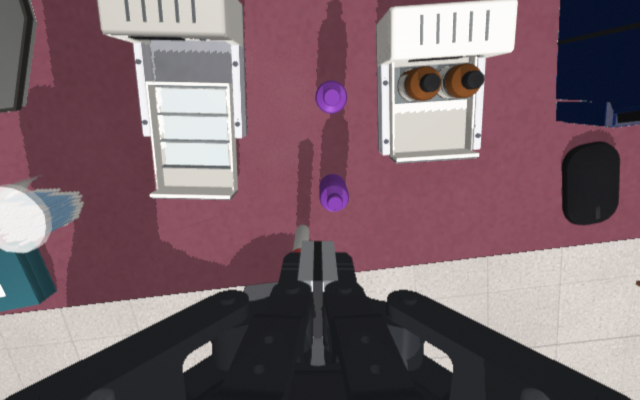

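The wrist view shows the slide lip from about (151,194) to (236,197), the bottle lip from about (392,159) to (479,155), and the vial at (302,237) near the fingers. I refine both lips with depth.

```bash
python3 - <<'E'
from h import *
c=np.load("pics/w1.npz"); P=cloud(c)
print("table z",P[215,100].round(4),P[200,420].round(4), "vial",P[237,302].round(3))
for n,(u0,u1,v0,v1),L in (("slide",(142,246,180,206),[(151,194),(236,197)]),("bottle",(384,488,146,168),[(392,158),(479,155)])):
    m=np.zeros(P.shape[:2],bool); m[v0:v1,u0:u1]=True
    m&=(P[...,2]>.048)&(P[...,2]<.060)
    q=P[m]; r=cv2.minAreaRect(q[:,:2].astype(np.float32)); print(n,m.sum(),r,q[:,2].mean().round(4))
    p=[ray(c,*x,.054) for x in L]; d=p[0]-p[1]
    print("  ray",p[0].round(4),p[1].round(4),"mid",((p[0]+p[1])/2).round(4),"len",np.linalg.norm(d).round(4),"yaw",np.degrees(np.arctan2(-d[0],d[1])).round(1))
for n,L in(("slide dock sides",[(137,45),(147,135)]),("slide r",[(242,45),(242,133)]),("bottle l",[(380,65),(384,155)])):
    a,b=[P[v,u] for u,v in L]; d=a-b; print(n,a.round(3),b.round(3),np.degrees(np.arctan2(d[1],d[0])).round(1))
for n,(u0,u1,v0,v1) in(("slide arch",(95,250,0,45)),("bottle arch",(372,520,0,65))):
    m=np.zeros(P.shape[:2],bool); m[v0:v1,u0:u1]=True; m&=(P[...,2]>.086)&(P[...,2]<.095)&(c["img"].min(-1)>110)
    print(n,m.sum(),cv2.minAreaRect(P[m][:,:2].astype(np.float32)))
E
```

```text
table z [ 0.4531  0.1639 -0.0012] [ 0.4175 -0.2568 -0.0019] vial [ 0.406 -0.101  0.047]
slide 436 ((0.4749234914779663, 0.01837499439716339), (0.09154631197452545, 0.00728674465790391), 81.26203918457031) 0.0521
  ray [0.4837 0.0614 0.054 ] [ 0.4673 -0.034   0.054 ] mid [0.4755 0.0137 0.054 ] len 0.0969 yaw -9.7
bottle 482 ((0.48235198855400085, -0.26431453227996826), (0.09123050421476364, 0.007263267412781715), 85.98490905761719) 0.0519
  ray [ 0.4886 -0.2144  0.054 ] [ 0.4792 -0.3102  0.054 ] mid [ 0.4839 -0.2623  0.054 ] len 0.0962 yaw -5.6
slide dock sides [0.644 0.046 0.029] [0.548 0.06  0.03 ] -8.2
slide r [ 0.632 -0.064  0.011] [ 0.536 -0.049  0.026] -9.0
bottle l [ 0.589 -0.214  0.025] [ 0.483 -0.215  0.   ] 0.1
slide arch 4217 ((0.6522621512413025, -0.009356379508972168), (0.11601059883832932, 0.030209260061383247), 82.52220916748047)
bottle arch 6613 ((0.6081556677818298, -0.2729489207267761), (0.1158054992556572, 0.04588715732097626), 86.06562805175781)
```

>>> step_arm(motion=[[0,0,0,-1.0,-1.83,2.6,0],[0,0,0,-1.0,-1.83,2.6,0],[0,0,0,-1.0,-1.83,2.6,0],[0,0,0,-1.0,-1.83,2.6,0],[0,0,0,-1.0,-1.83,2.6,0],[0,0,0,-1.0,-1.83,2.6,0],[0,0,0,-1.0,-1.83,2.6,0],[0,0,0.01,-1.0,-1.83,2.6,0]])

```text
time: 2.87
tool_pos: [0.437, 0.0252, 0.0983]
ee_rot: [0.997, -0.072, 0.0, -0.0]
contact_force: [1.7, -0.1, -0.3]
grip_width: 0.0
grip_force: 0.0
```

>>> step_arm(motion=[[0,0,0,0,0,1,0],[0,0,0,0,0,1,0],[0,0,0,0,0,1,0],[0,0,0,0,0,1,0],[0,0,0,0,0,1,0],[0,0,0,0,0,1,0],[0,0,0,0,0,0.7,0],[0,0,0,0,0,0,0]])

```text
time: 3.53
tool_pos: [0.437, 0.0242, 0.0308]
ee_rot: [0.997, -0.073, -0.001, -0.0]
contact_force: [-0.2, -0.1, -0.5]
grip_width: 0.0001
grip_force: 0.0
```

>>> step_arm(motion=[[0,0,0,0.4,0,0,0],[0,0,0,0.4,0,0,0],[0,0,0,0.4,0,0,0],[0,0,0,0.4,0,0,0],[0,0,0,0.4,0,0,0],[0,0,0,0.4,0,0,0],[0,0,0,0.4,0,0,0],[0,0,0,0.4,0,0,0]])

```text
time: 4.2
tool_pos: [0.4696, 0.0197, 0.0323]
ee_rot: [0.997, -0.073, -0.0, -0.0]
contact_force: [-2.3, 0.1, 1.3]
grip_width: -0.0002
grip_force: 0.8
```

>>> step_arm(motion=[[0,0,0,0.4,0,0,0],[0,0,0,0.4,0,0,0],[0,0,0,0.4,0,0,0],[0,0,0,0.4,0,0,0],[0,0,0,0.4,0,0,0],[0,0,0,0.4,0,0,0],[0,0,0,0.4,0,0,0],[0,0,0,0.2,0,0,0]])

```text
time: 4.87
tool_pos: [0.4994, 0.0153, 0.0323]
ee_rot: [0.997, -0.073, -0.0, -0.0]
contact_force: [-2.4, -1.3, 0.9]
grip_width: -0.0001
grip_force: 0.8
```

```bash
python3 - <<'E'
from h import *
from rig import *
c=camera("wrist"); np.savez("pics/w2.npz",**c); cv2.imwrite("pics/w2.png",c["img"]); P=cloud(c)
s=state(); print(s["tool_pos"],s["contact_force"])
d=np.array([.9893,-.146]); o=s["tool_pos"][:2]; Q=(P[...,:2]-o)
x=Q@d; y=Q@np.array([.146,.9893])
for nm,z0,z1 in(("lip",.048,.058),("arch",.086,.095)):
    m=(abs(y)<.06)&(P[...,2]>z0)&(P[...,2]<z1)&(x<.17)&(x>-.02)&(c["img"].min(-1)>70)
    print(nm,m.sum(),np.percentile(x[m],[1,5,25,50,75,95,99]).round(4) if m.any() else "")
E
```

```text
[0.49959912 0.01528747 0.03228047] [-0.42546224  0.96544546 -0.52911262]
lip 4426 [0.0112 0.0117 0.0156 0.0174 0.0184 0.0189 0.0191]
arch 0
```

View pics/w2.png

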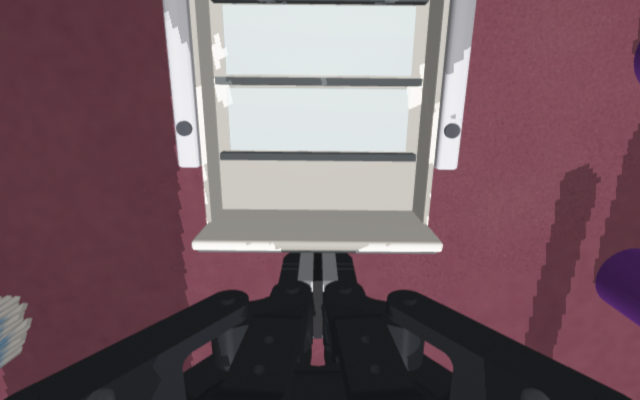

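The wrist view shows the fingertips centred on the slide lip (lip at row 245, columns 195–440), with the rail ends at row 165. About 15 mm still has to go, so I slow down.

>>> step_arm(motion=[[0,0,0,0.2,0,0,0],[0,0,0,0.2,0,0,0],[0,0,0,0.2,0,0,0],[0,0,0,0.15,0,0,0],[0,0,0,0.1,0,0,0],[0,0,0,0.1,0,0,0],[0,0,0,0.1,0,0,0],[0,0,0,0.1,0,0,0]])

```text
time: 5.58
tool_pos: [0.5104, 0.0137, 0.0323]
ee_rot: [0.997, -0.073, -0.0, -0.0]
contact_force: [-1.5, -1.6, -0.3]
grip_width: 0.0002
grip_force: 0.8
```

>>> step_arm(motion=[[0,0,0,0.1,0,0,0],[0,0,0,0.1,0,0,0],[0,0,0,0.05,0,0,0],[0,0,0,0,0,0,0],[0,0,0,0,0,0,0],[0,0,0,0,0,0,0],[0,0,0,0,0,0,0],[0,0,0,0,0,0,0]])

```text
time: 6.25
tool_pos: [0.5129, 0.0134, 0.0324]
ee_rot: [0.997, -0.073, 0.0, -0.0]
contact_force: [-0.3, 0.7, 0.3]
grip_width: 0.0
grip_force: 0.0
```

>>> step_arm(motion=[[0,0,0,0.06,0,0,0],[0,0,0,0.06,0,0,0],[0,0,0,0.06,0,0,0],[0,0,0,0.06,0,0,0],[0,0,0,0,0,0,0],[0,0,0,0,0,0,0],[0,0,0,0,0,0,0],[0,0,0,0,0,0,0]])

```text
time: 6.92
tool_pos: [0.5152, 0.013, 0.0323]
ee_rot: [0.997, -0.073, 0.0, -0.0]
contact_force: [0.1, 0.4, -0.0]
grip_width: -0.0
grip_force: 0.0
```

```bash
python3 - <<'E'
from h import *
from rig import *
s=state(); print(s["tool_pos"],s["contact_force"])
# compare lip->rail-end/arch geometry, slide now vs bottle at home (scene camera)
c=camera("scene"); P=cloud(c)
for n,o,yaw,zx in(("slide",s["tool_pos"][:2],-8.3,.0165),("bottle",np.array([.4838,-.2644]),-4,0)):
    a=np.radians(yaw); d=np.array([np.cos(a),np.sin(a)]); e=np.array([-d[1],d[0]]); Q=P[...,:2]-o; x=Q@d-zx;y=Q@e
    for nm,lo,hi,r in(("lip",.035,.047,(-.03,.012)),("arch",.06,.08,(.07,.135))):
        m=(abs(y)<.057)&(P[...,2]>lo)&(P[...,2]<hi)&(x>r[0])&(x<r[1])
        if nm=="arch": m&=y>.047
        print(n,nm,m.sum(),np.percentile(x[m],[5,25,50,75]).round(4) if m.any() else "")
E
```

```text
[0.51521222 0.01299959 0.03231363] [ 0.06205382  0.3780343  -0.00755841]
slide lip 82 [-0.0289 -0.0154 -0.0091 -0.007 ]
slide arch 10 [0.1022 0.1049 0.1055 0.1079]
bottle lip 134 [-0.0118 -0.0101 -0.0087 -0.0072]
bottle arch 18 [0.0957 0.0967 0.0984 0.0991]
```

>>> step_arm(motion=[[0,0,0,0.06,0,0,0],[0,0,0,0.06,0,0,0],[0,0,0,0.06,0,0,0],[0,0,0,0.06,0,0,0],[0,0,0,0.06,0,0,0],[0,0,0,0.06,0,0,0],[0,0,0,0.06,0,0,0],[0,0,0,0.06,0,0,0]])

```text
time: 7.63
tool_pos: [0.52, 0.0123, 0.0323]
ee_rot: [0.997, -0.073, -0.0, -0.0]
contact_force: [-1.2, -0.1, 1.0]
grip_width: 0.0002
grip_force: 0.8
```

>>> step_arm(motion=[[0,0,0,0.05,0,0,0],[0,0,0,0.05,0,0,0],[0,0,0,0.05,0,0,0],[0,0,0,0.05,0,0,0],[0,0,0,0.05,0,0,0],[0,0,0,0.05,0,0,0],[0,0,0,0.05,0,0,0],[0,0,0,0.05,0,0,0]])

```text
time: 8.3
tool_pos: [0.5214, 0.0121, 0.0322]
ee_rot: [0.997, -0.072, -0.003, -0.0]
contact_force: [-31.7, 3.0, 22.8]
grip_width: 0.0002
grip_force: 15.5
```

The force rise shows the stop has been reached, so I back off.

>>> step_arm(motion=[[0,0,0,-0.6,0,0,0],[0,0,0,-0.8,0,0,0],[0,0,0,-1.0,0,0,0],[0,0,0,-1.0,0,0,0],[0,0,0,0,0,0,0],[0,0,0,0,0,-3,0],[0,0,0,0,0,-3,0],[0,0,0,0,0,-3,0]])

```text
time: 8.97
tool_pos: [0.4899, 0.0167, 0.1235]
ee_rot: [0.997, -0.073, -0.0, -0.0]
contact_force: [0.6, 0.1, -0.1]
grip_width: 0.0
grip_force: 0.0
```

```bash
python3 - <<'E'
from h import *
from rig import *
s=state(); print(s["time"],s["tool_pos"],s["ee_rot"],s["contact_force"])
E
```

```text
8.9667 [0.48985766 0.0167267  0.12351941] [ 9.97367604e-01 -7.25108755e-02 -1.71962887e-04 -7.74557587e-05] [ 0.59769942  0.10319272 -0.1449069 ]
```

>>> step_arm(motion=[[0,0,0,0.06,3.5,-0.8,0],[0,0,0,0.06,3.5,-0.8,0],[0,0,0,0.06,3.5,-0.8,0],[0,0,0,0.06,3.5,-0.8,0],[0,0,0,0.06,3.5,-0.8,0],[0,0,0,0.06,3.5,-0.8,0],[0,0,0,0.06,3.5,0,0],[0,0,0,0.06,3.6,0,0]])

```text
time: 9.63
tool_pos: [0.454, -0.2639, 0.1711]
ee_rot: [0.997, -0.073, 0.001, 0.0]
contact_force: [0.5, 0.3, 0.2]
grip_width: -0.0
grip_force: 0.0
```

>>> step_arm(motion=[[0,0,-0.075,0,0,0,0],[0,0,0,0,0,0,0],[0,0,0,0,0,0,0],[0,0,0,0,0,0,0],[0,0,0,0,0,0,0],[0,0,0,0,0,0,0],[0,0,0,0,0,0,0],[0,0,0,0,0,0,0]])

```text
time: 10.3
tool_pos: [0.4545, -0.2617, 0.1704]
ee_rot: [0.999, -0.035, 0.0, 0.0]
contact_force: [0.1, 0.3, 0.0]
grip_width: -0.0
grip_force: 0.0
```

```bash
python3 - <<'E'
from h import *
from rig import *
c=camera("wrist"); np.savez("pics/w3.npz",**c); cv2.imwrite("pics/w3.png",c["img"]); P=cloud(c)
s=state(); print(s["time"],s["tool_pos"],s["ee_rot"])
m=(P[...,2]>.047)&(P[...,2]<.06)&(abs(P[...,0]-.484)<.02)&(abs(P[...,1]+.264)<.06)&(c["img"].min(-1)>60)
print(m.sum(),cv2.minAreaRect(P[m][:,:2].astype(np.float32)))
m=(P[...,2]>.085)&(P[...,2]<.105)&(P[...,0]>.53)&(P[...,0]<.59)&(abs(P[...,1]+.27)<.05)
print("caps",m.sum(),P[m].min(0),P[m].max(0))
E
```

```text
10.35 [ 0.45445289 -0.26180564  0.17036079] [ 9.99388250e-01 -3.49731551e-02  5.39111246e-05 -1.87514963e-05]
1128 ((0.48231083154678345, -0.2645687460899353), (0.09166453778743744, 0.00674267066642642), 85.9040298461914)
caps 1726 [ 0.55200061 -0.29864183  0.08506214] [ 0.57191742 -0.24126989  0.09589409]
```

View pics/w3.png

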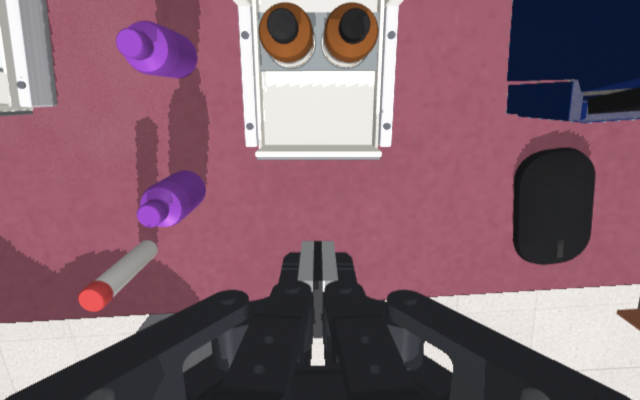

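The wrist view shows the bottle tray's lip at row 155 (columns 256–381). Its free floor is above it in the image, and both brown bottles stand at (287,35) and (350,33). The vial, the puck and the purple bottles are undisturbed.

>>> step_arm(motion=[[0,0,0,1,0,0,0],[0,0,0,1,0,0,0],[0,0,0,1,0,0,0],[0,0,0,1,0,0,0],[0,0,0,1.2,0,0,0],[0,0,0,0,0,1.5,0],[0,0,0,0,0,1.5,0],[0,0,0,0,0,1.5,0]])

```text
time: 11.02
tool_pos: [0.5072, -0.2657, 0.1245]
ee_rot: [0.999, -0.035, 0.0, -0.0]
contact_force: [0.3, 0.2, 0.1]
grip_width: -0.0001
grip_force: 0.0
```

>>> step_arm(motion=[[0,0,0,0,0,1.5,0],[0,0,0,0,0,1.5,0],[0,0,0,0,0,1.2,0],[0,0,0,0,0,1,0],[0,0,0,0,0,1,0],[0,0,0,0,0,1,0],[0,0,0,0,0,0.9,0],[0,0,0,0,0,0.9,0]])

```text
time: 11.68
tool_pos: [0.5063, -0.2658, 0.0346]
ee_rot: [0.999, -0.035, 0.0, 0.0]
contact_force: [-0.7, 0.6, 0.1]
grip_width: -0.0002
grip_force: 0.0
```

>>> step_arm(motion=[[0,0,0,-0.15,0,0,0],[0,0,0,-0.15,0,0,0],[0,0,0,-0.15,0,0,0],[0,0,0,-0.15,0,0,0],[0,0,0,-0.15,0,0,0],[0,0,0,-0.15,0,0,0],[0,0,0,-0.15,0,0,0],[0,0,0,-0.2,0,0,0]])

```text
time: 12.35
tool_pos: [0.4938, -0.2649, 0.0356]
ee_rot: [0.999, -0.035, 0.0, 0.0]
contact_force: [1.4, -0.4, 1.5]
grip_width: 0.0003
grip_force: 0.8
```

>>> step_arm(motion=[[0,0,0,-0.2,0,0,0],[0,0,0,-0.2,0,0,0],[0,0,0,-0.2,0,0,0],[0,0,0,-0.25,0,0,0],[0,0,0,-0.25,0,0,0],[0,0,0,-0.25,0,0,0],[0,0,0,-0.25,0,0,0],[0,0,0,-0.25,0,0,0]])

```text
time: 13.02
tool_pos: [0.475, -0.2636, 0.0353]
ee_rot: [0.999, -0.035, 0.0, -0.0]
contact_force: [2.1, 0.2, 2.4]
grip_width: -0.0001
grip_force: 0.8
```

```bash
python3 - <<'E'
from h import *
from rig import *
c=camera("scene"); cv2.imwrite("pics/s4.png",cv2.resize(c["img"][145:265,280:440],None,fx=5,fy=5,interpolation=cv2.INTER_CUBIC))
E
```

```text
(no output)
```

View pics/s4.png

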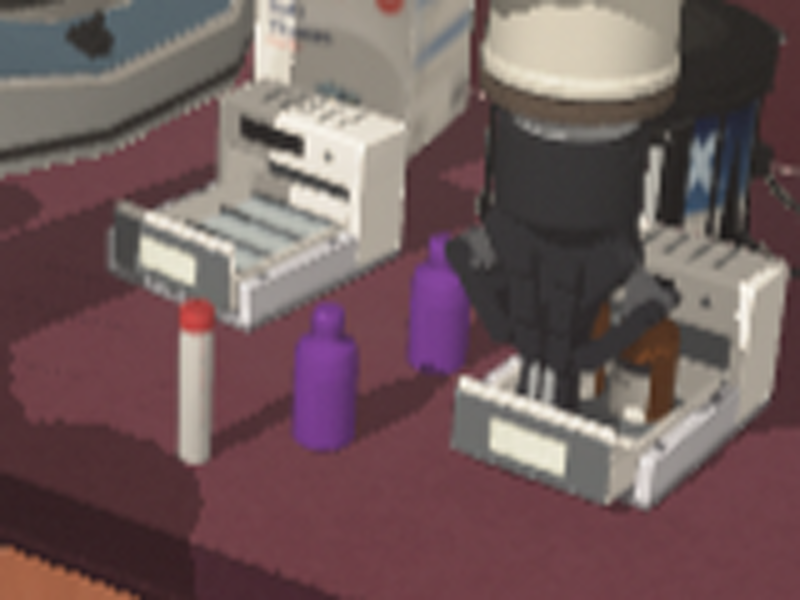

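The scene crop shows the slide tray home (lip at the dock front). The fingers are hooked behind the bottle tray's lip, which has come about 20 mm out, and the bottles are standing.

>>> step_arm(motion=[[0,0,0,-0.25,0,0,0],[0,0,0,-0.25,0,0,0],[0,0,0,-0.25,0,0,0],[0,0,0,-0.25,0,0,0],[0,0,0,-0.25,0,0,0],[0,0,0,-0.25,0,0,0],[0,0,0,-0.25,0,0,0],[0,0,0,-0.25,0,0,0]])

```text
time: 13.73
tool_pos: [0.455, -0.2621, 0.0352]
ee_rot: [0.999, -0.035, -0.0, -0.0]
contact_force: [1.9, -0.8, -1.1]
grip_width: -0.0001
grip_force: 0.8
```

>>> step_arm(motion=[[0,0,0,-0.25,0,0,0],[0,0,0,-0.25,0,0,0],[0,0,0,-0.25,0,0,0],[0,0,0,-0.25,0,0,0],[0,0,0,-0.25,0,0,0],[0,0,0,-0.2,0,0,0],[0,0,0,-0.15,0,0,0],[0,0,0,-0.1,0,0,0]])

```text
time: 14.4
tool_pos: [0.4382, -0.2609, 0.0353]
ee_rot: [0.999, -0.035, -0.0, -0.0]
contact_force: [1.0, 1.0, -0.2]
grip_width: 0.0001
grip_force: 0.8
```

>>> step_arm(motion=[[0,0,0,-0.1,0,0,0],[0,0,0,-0.1,0,0,0],[0,0,0,-0.1,0,0,0],[0,0,0,-0.1,0,0,0],[0,0,0,0,0,0,0],[0,0,0,0,0,0,0],[0,0,0,0,0,0,0],[0,0,0,0,0,0,0]])

```text
time: 15.07
tool_pos: [0.4343, -0.2607, 0.0353]
ee_rot: [0.999, -0.035, -0.0, -0.0]
contact_force: [-0.3, -0.2, -0.3]
grip_width: 0.0003
grip_force: 0.0
```

>>> step_arm(motion=[[0,0,0,-0.06,0,0,0],[0,0,0,-0.06,0,0,0],[0,0,0,-0.06,0,0,0],[0,0,0,-0.06,0,0,0],[0,0,0,-0.06,0,0,0],[0,0,0,-0.05,0,0,0],[0,0,0,-0.05,0,0,0],[0,0,0,0,0,0,0]])

```text
time: 15.73
tool_pos: [0.4303, -0.2604, 0.0353]
ee_rot: [0.999, -0.035, -0.0, -0.0]
contact_force: [-0.2, -0.2, -1.0]
grip_width: -0.0001
grip_force: 0.2
```

>>> step_arm(motion=[[0,0,0,-0.05,0,0,0],[0,0,0,-0.05,0,0,0],[0,0,0,-0.05,0,0,0],[0,0,0,-0.05,0,0,0],[0,0,0,0,0,0,0],[0,0,0,0,0,0,0],[0,0,0,0,0,0,0],[0,0,0,0,0,0,0]])

```text
time: 16.4
tool_pos: [0.4283, -0.2602, 0.0353]
ee_rot: [0.999, -0.035, -0.0, -0.0]
contact_force: [0.6, 0.4, 0.1]
grip_width: 0.0
grip_force: 0.0
```

>>> step_arm(motion=[[0,0,0,-0.05,0,0,0],[0,0,0,-0.05,0,0,0],[0,0,0,-0.05,0,0,0],[0,0,0,0,0,0,0],[0,0,0,0,0,0,0],[0,0,0,0,0,0,0],[0,0,0,0,0,0,0],[0,0,0,0,0,0,0]])

```text
time: 17.07
tool_pos: [0.4268, -0.2601, 0.0353]
ee_rot: [0.999, -0.035, -0.0, -0.0]
contact_force: [-0.5, -0.2, -0.4]
grip_width: 0.0002
grip_force: 0.0
```

>>> step_arm(motion=[[0,0,0,-0.05,0,0,0],[0,0,0,-0.05,0,0,0],[0,0,0,-0.05,0,0,0],[0,0,0,0,0,0,0],[0,0,0,0,0,0,0],[0,0,0,0,0,0,0],[0,0,0,0,0,0,0],[0,0,0,0,0,0,0]])

```text
time: 17.73
tool_pos: [0.4257, -0.2601, 0.0353]
ee_rot: [0.999, -0.035, 0.0, 0.0]
contact_force: [5.2, -0.2, -3.1]
grip_width: 0.0001
grip_force: 2.6
```

At the stop (5 N). I release forward a little, then lift straight up and retreat.

>>> step_arm(motion=[[0,0,0,0.2,0,0,0],[0,0,0,0.3,0,0,0],[0,0,0,0.3,0,0,0],[0,0,0,0,0,0,0],[0,0,0,0,0,-1,0],[0,0,0,0,0,-2,0],[0,0,0,0,0,-3,0],[0,0,0,0,0,-3,0]])

```text
time: 18.4
tool_pos: [0.4329, -0.2602, 0.1267]
ee_rot: [0.999, -0.035, -0.001, -0.0]
contact_force: [-0.2, -0.9, -0.5]
grip_width: 0.0001
grip_force: 0.0
```

>>> step_arm(motion=[[0,0,0,0,0,-3,0],[0,0,0,0,0,-3,0],[0,0,0,-1,0,-2,0],[0,0,0,-1,0,-1,0],[0,0,0,-1,0,0,0],[0,0,0,-1,0,0,0],[0,0,0,0,0,0,0],[0,0,0,0,0,0,0]])

```text
time: 19.07
tool_pos: [0.3926, -0.2576, 0.2142]
ee_rot: [0.999, -0.036, -0.001, -0.001]
contact_force: [0.1, 0.4, -0.3]
grip_width: 0.0007
grip_force: 0.0
```

```bash
python3 - <<'E'
from h import *
from rig import *
c=camera("wrist"); cv2.imwrite("pics/w5.png",c["img"]); P=cloud(c)
s=state(); print(s["time"],s["tool_pos"],s["contact_force"])
m=(P[...,2]>.047)&(P[...,2]<.06)&(abs(P[...,0]-.414)<.025)&(abs(P[...,1]+.26)<.06)&(c["img"].min(-1)>60)
print(m.sum(),cv2.minAreaRect(P[m][:,:2].astype(np.float32)))
E
```

```text
19.1167 [ 0.39305446 -0.25767558  0.2142916 ] [ 0.09939415 -0.35923551  0.03348092]
923 ((0.4122370183467865, -0.25982731580734253), (0.09191160649061203, 0.007288196124136448), 85.98104095458984)
```

View pics/w5.png

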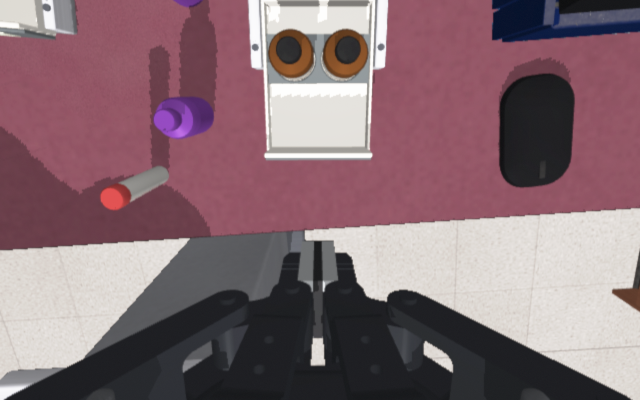

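The picture shows the bottle tray drawn out, with its lip at row 155 and a measured travel of 70 mm. Both bottles stand in their wells at (291,52) and (346,52), and the vial is upright at (115,197). The robot is clear, so I hand in.

```bash
python3 -c "
from rig import *
print(close_job())"
```

```text
the job is handed in; nothing more can be done
None
```

The slide tray was pushed home to its stop (about 32 N there, under the 40 N limit), the bottle tray was drawn out about 70 mm to its stop with both bottles standing, and the job is handed in; no verdict was shown.

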